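# Shim the rocking drawer chest

### The job

The little drawer chest on the bench rocks because its front left foot is short. Press down on its top over that foot to feel it rock and let it come back, then push the wooden wedge along the bench, thin end first, in under the short foot until it is snug without jacking the chest up, and press firmly on the same corner again to make sure that it no longer rocks; go back and push the wedge further if it does. Finish with the closed fingertips still pressing on that corner; do not lift or carry anything, do not shove the chest along the bench, and leave the other things alone.

Things in the scene. Friction and masses are not known exactly. Their poses are not given: they have to be found in the camera images.
- chest: Low dark wooden chest, four small drawers with brass knobs. Body 200 (x) x 270 (y) mm on 22 mm high, 30 x 30 mm feet centred 85 (x), 115 (y) mm from the middle; top at 85 mm. About 3 kg, loose. Origin: middle of the footprint at bench height; x from drawer front to back, y to the left seen from the robot, z up. Stands level on three feet; the front left foot (x -85, y +115) is short.
- press_spot (a point): Point on the chest's top straight above the middle of the short foot (85 mm above the bench when level): where to press. Unshimmed, 5 to 8 N here (up to 15 N if the fingertips drag) tips the corner down 7 to 12 mm until the foot meets the bench, and 0.6 mm outwards (away from the chest's middle) per mm down; let go, it tips back level. A firm press is about 12 N.
- short_foot (a point): Point in the short foot, on its centre line, 12 mm above the bench when level. Foot 30 x 30 mm: its left face is 15 mm along the chest's +y from here, and the chest's side overhangs it by 5 mm. Its underside is 7 to 12 mm above the bench: differs every time and is not given, it must be felt.
- wedge: Pale wedge, 140 (x) x 50 (y) mm, flat below, top sloping from 26 mm high at the thick end (-x) to 4 mm at the thin end (+x). 100 g. Origin: middle of the underside. Lies left of the chest, thin end pointing roughly at the short foot 20 to 65 mm off; push its thick end face along the chest's -y. Slides under 1.5 N; stops against 5 N once it meets the foot; over 10 N shoves the chest.
- jar: Bystander: low amber glass jar, 50 mm across, 45 mm high; origin under its middle.
- screwdriver: Bystander: screwdriver lying in front of the chest; origin near its middle, x along it.
- tin: Bystander: plain steel tin, 60 mm across, 40 mm high; origin under its middle.

How it is judged:
By the outcome, as a careful person would: the job done as asked, in the order asked, and still so for the second after the job is handed in, while the arm keeps its last pose, push and grip.
It also fails if it takes over 58 s, if anything falls off the work surface, if the arm or the gripper's body presses on something with over 40 N, if the wrist force passes 120 N, or if a joint passes its speed limit or range.

### The arm

A 6-joint arm with a two-finger parallel gripper is mounted at the origin on the work surface. World frame = base frame: x ahead of the robot, y to its left, z up, the work surface at z = 0. Lengths are in m, angles in rad, forces in N, time in s.
With the tool pointing down it reaches from about 0.275 to 0.75 m from the base axis. Payload 10.2 kg.
Tool frame: the origin (TCP) lies at the very end of the fingers, on their centre line; the grasp point (between the pads) lies 19 mm behind it (arm.grasp_offset is the distance from the TCP to the grasp point, in m); z points along the fingers, y is the line along which they close (so a half turn about z gives the same grasp; the last joint's range is limited). The gripper opens to 85 mm and grips with 20 to 120 N. Pads are 22 mm wide; open, the fingers measure 114 mm over their backs; the gripper's body (76 mm by 85 mm) begins 54 mm behind the grasp point. The pads swing forward as they close: fully open they stand 13 mm farther back than shut.
Start: joints at [-1.455, 0.313, 1.498, -0, 1.331, -0.223], TCP at [0.174, -0.495, 0.231] pointing down, gripper open.
Joint ranges: [-2.94, 2.94], [-0.97, 2.17], [0.19, 2.56], [-1.23, 4.37], [0.02, 3.11], [-2.88, 2.88]. Speed limits (rad/s): [2.39, 2.39, 3.01, 3.14, 3.14, 3.14].

### API

Orientations are given as a unit quaternion [w, x, y, z].
In Python, from workcell import arm gives the robot as it stands.
- The arm moves only by the tool arm_command, never from a script. Its argument "deltas" is a list of rows, each a list of 2 entries, a list of its own where there are three numbers: the shift along the tool's x, y, z in cm, then the turn, a rotation vector about the tool's x, y, z in rad. In form: [[[x, y, z], [rx, ry, rz]], ...]. A call has 1 to 5 rows; each row shifts and turns the commanded pose from where the row before left it, along the tool's axes as they then stand; what a row does not reach is not made up. A row lasts 1/8 s, in which the tool goes at most 62.5 mm and 10.7 degrees, less where a joint would pass 70% of its speed; a pose out of reach is approached as far as the arm can. A call with a gripper value outside its range is refused whole. "fingers" is the finger opening in cm, from 0 to 8.54, set as the call begins (left out, the last holds). The fingers move at their own pace and stop on an object; "grip_force" is the grip in N (left out, the last holds). Time passes only in rows, so rows that do not move let the fingers close. It gives the time, the measured TCP pose, the force, the opening and the grip force at its end, in the units of the state.
- arm.read_state(): the state, without advancing time (a new reading comes with each control period).
- arm.read_camera(name): name is "scene" or "top" or "wrist"; returns a dict with "color" (420x560x3 uint8, blue, green, red), "depth" (420x560 float32, m along the optical axis (not along the pixel's ray), 0 where there is no reading), "camera_matrix" (3x3 intrinsics, pixels), "rvec" (rotation vector, rad) and "tvec" (3), from world to camera coordinates, as OpenCV has them; the wrist camera has in their place "tool_from_camera" (4x4, takes a point from camera to tool coordinates, whose origin is the TCP and whose axes are the flange's). Camera axes: x right, y down, z forward; pixel columns grow to the right and rows downward; lengths in m; the calibration is good to about 2 mm. A picture is of the moment at which its call begins: read the wrist's pose just before it.
- arm.hand_in(): hands the job in; it is judged then, once.
Trained networks look in a picture, given as the dict that the camera call returned (one of the last four; its "shot" number tells which), for a name from the list of things; names that differ only in an ending like _2 or _b are one class to them, and where a whole thing is asked for, a point or a joint stands for the part that bears it (a point fixed in the world has none). Each returns a list of dicts, best first, with "confidence" (0 to 1); they miss things now and then, are a little off and sometimes report something else, mostly with a low value. They report only what shows in the picture. A call takes as long as a camera call.
- arm.search_frame(picture, thing): "rect" ([left, top, right, bottom] in pixels, round what is visible of it).
- arm.regions_of(picture, thing): "pixels" (420x560 bool, what is visible of it) and "rect" ([left, top, right, bottom] in pixels, round what is visible of it).
The state is a dict: "time": time; "qpos": joint angles; "joint_velocities": joint speeds; "effort": joint torques, N m; "eef_pos": TCP position; "eef_rot": TCP orientation; "ft_force": force on the tool from outside, world axes, zero at the start; "ft_torque": the same for the moment, N m; "finger_gap": finger opening in m; "finger_force": force on a finger pad.
Only numpy, scipy, OpenCV 4.12 (cv2) and the standard library are available. Lean on these libraries where they do the work, as an engineer would, in place of code of your own. Each camera call takes 0.05 s, during which the arm holds its last target. There are 200 camera calls.

## Working session

There is one attempt and no reset: what is moved stays moved. The work goes in short steps, Python scripts to look and compute and a tool call to move; the robot and the scene stay as the last step left them, time stands still between calls to the robot, and variables do not carry over. Pictures are saved under pics/ and viewed, at most 10 in all, crops included, and the job is handed in when it is done.

Besides the shell and the picture viewer there is one more tool, called after "Emit:" by a JSON object that holds its "name" and its "arguments". arm_command: Moves the arm, as the interface text tells. Its arguments: {"type":"object","properties":{"deltas":{"type":"array","items":{"type":"array"}},"fingers":{"type":"number"},"grip_force":{"type":"number"}},"required":["deltas"]}

```bash
mkdir -p pics
cat > h.py <<'E'
import numpy as np, cv2
from workcell import arm
def cloud(p):
    K=np.array(p["camera_matrix"]);R=cv2.Rodrigues(np.array(p["rvec"],float))[0];t=np.array(p["tvec"],float).ravel()
    d=p["depth"];v,u=np.mgrid[:d.shape[0],:d.shape[1]]
    c=np.stack([(u-K[0,2])/K[0,0]*d,(v-K[1,2])/K[1,1]*d,d],-1)
    w=(c-t)@R; w[d==0]=np.nan
    return w
E
python3 - <<'E'
from h import *
s=arm.read_state();print(s["eef_pos"],s["eef_rot"],s["ft_force"],s["finger_gap"],s["time"])
ims=[]
for cam in("top","scene"):
    p=arm.read_camera(cam);W=cloud(p);im=p["color"].copy()
    for th in("chest","wedge","jar","screwdriver","tin","short_foot"):
        for r in arm.regions_of(p,th)[:1]:
            m=r["pixels"]&~np.isnan(W[...,2]);P=W[m]
            print(cam,th,round(r["confidence"],2),np.round(r["rect"]),m.sum(),"med",np.round(np.median(P,0),3),"lo",np.round(np.percentile(P,2,axis=0),3),"hi",np.round(np.percentile(P,98,axis=0),3))
            if th in("chest","wedge"):
                Q=P[P[:,2]>0.075] if th=="chest" else P[P[:,2]>0.002]
                if len(Q)>20:
                    b=cv2.minAreaRect((Q[:,:2]*1000).astype(np.float32));print("  rect",b,cv2.boxPoints(b).round(1).tolist())
                if th=="wedge":
                    A=np.c_[Q[:,:2],np.ones(len(Q))];print("  plane",np.linalg.lstsq(A,Q[:,2],rcond=None)[0])
            x0,y0,x1,y1=map(int,r["rect"]);cv2.rectangle(im,(x0,y0),(x1,y1),(0,255,0),1);cv2.putText(im,th,(x0,y0-2),0,.4,(0,0,255),1)
    cv2.imwrite(f"pics/{cam}0.png",im)
E
```

```text
[ 0.17444317 -0.49490435  0.23072667] [-6.34067350e-04  9.85688975e-01  1.68572954e-01  5.00910547e-05] [-1.13623286 -0.23851575  0.62814284] 0.0851414320051019 0.0
top chest 0.64 [241. 157. 346. 237.] 7647 med [ 0.628 -0.186  0.084] lo [ 0.534 -0.313  0.078] hi [ 0.73  -0.057  0.088]
  rect ((630.1970825195312, -185.26348876953125), (211.49183654785156, 270.78485107421875), 0.4051661491394043) [[523.5, -50.599998474121094], [525.4000244140625, -321.3999938964844], [736.9000244140625, -319.8999938964844], [735.0, -49.099998474121094]]
top wedge 0.88 [173. 217. 223. 240.] 952 med [0.547 0.081 0.014] lo [0.518 0.013 0.002] hi [0.576 0.146 0.026]
  rect ((547.330078125, 79.84435272216797), (51.745670318603516, 140.9176788330078), 9.1546630859375) [[510.6000061035156, 145.3000030517578], [533.0, 6.199999809265137], [584.0999755859375, 14.399999618530273], [561.7000122070312, 153.5]]
  plane [ 0.00690905  0.15460076 -0.00165264]
top jar 0.74 [177. 139. 193. 160.] 298 med [0.766 0.13  0.043] lo [0.749 0.11  0.001] hi [0.79  0.153 0.048]
top screwdriver 0.79 [255. 265. 319. 288.] 414 med [ 
[... 932 characters left out ...]
3867) [[512.5999755859375, 141.8000030517578], [534.2999877929688, 3.700000047683716], [587.9000244140625, 12.100000381469727], [566.2000122070312, 150.3000030517578]]
  plane [-0.10018957  0.12968205  0.0593458 ]
scene jar 0.61 [318. 333. 342. 361.] 502 med [0.782 0.134 0.044] lo [0.756 0.111 0.007] hi [0.798 0.154 0.049]
scene screwdriver 0.63 [295. 156. 333. 199.] 325 med [ 0.415 -0.207  0.021] lo [ 0.394 -0.26   0.006] hi [ 0.44  -0.109  0.028]
scene tin 0.87 [208. 124. 231. 152.] 459 med [ 0.495 -0.474  0.037] lo [ 0.46  -0.508 -0.001] hi [ 0.517 -0.453  0.044]
scene short_foot 0.72 [192. 160. 331. 288.] 9393 med [ 0.654 -0.169  0.084] lo [ 0.54  -0.315  0.022] hi [ 0.737 -0.052  0.088]
```

View pics/top0.png

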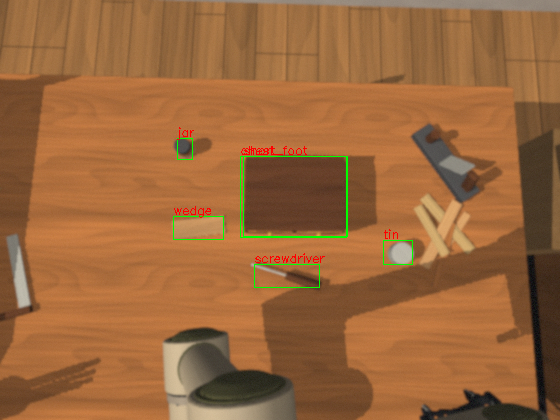

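Run:
```python
from h import *
p=arm.read_camera("wrist");print(np.round(p["tool_from_camera"],3))
```

```text
[[ 0.001 -0.966 -0.26   0.066]
 [ 1.     0.     0.001 -0.001]
 [-0.    -0.26   0.966 -0.141]
 [ 0.     0.     0.     1.   ]]
```

The top view shows the wedge (173–223, 217–240) to the left of the chest (241–346, 157–237), with the corner and the push lane clear.

Emit:
{"name": "arm_command", "arguments": {"deltas": [[[4.3,-2.85,0],[0,0,0]],[[4.3,-2.85,0],[0,0,0]],[[4.3,-2.85,0],[0,0,0]],[[4.3,-2.85,0],[0,0,0]],[[4.3,-2.85,0],[0,0,0]]], "fingers": 0}}

```text
time: 1.38
eef_pos: [0.3307, -0.2879, 0.2315]
eef_rot: [0.0, 0.986, 0.168, 0.0]
ft_force: [0.4, -0.1, -0.2]
finger_gap: -0.0003
finger_force: 0.0
```

Emit:
{"name": "arm_command", "arguments": {"deltas": [[[4.3,-2.85,0],[0,0,0]],[[4.3,-2.85,0],[0,0,0]],[[4.3,-2.85,0],[0,0,0]],[[4.3,-2.85,0],[0,0,0]],[[4.3,-2.85,0],[0,0,0]]]}}

```text
time: 2.0
eef_pos: [0.4862, -0.0819, 0.2315]
eef_rot: [0.0, 0.986, 0.169, 0.0]
ft_force: [0.3, -0.3, 0.2]
finger_gap: -0.0001
finger_force: 0.0
```

Emit:
{"name": "arm_command", "arguments": {"deltas": [[[4.3,-2.85,0],[0,0,0]],[[4.3,-2.85,0],[0,0,0]],[[0,0,0],[0,0,-0.176]],[[0,0,0],[0,0,-0.176]],[[0,0,0],[0,0,-0.176]]]}}

```text
time: 2.62
eef_pos: [0.5475, -0.0009, 0.2312]
eef_rot: [-0.0, 0.906, 0.423, -0.0]
ft_force: [0.3, 0.1, 1.0]
finger_gap: -0.0006
finger_force: 0.0
```

Emit:
{"name": "arm_command", "arguments": {"deltas": [[[0,0,0],[0,0,-0.176]],[[0,0,0],[0,0,-0.176]],[[0,0,0],[0,0,-0.176]],[[0,0,0],[0,0,-0.176]],[[0,0,0],[0,0,0]]]}}

```text
time: 3.25
eef_pos: [0.5475, -0.0011, 0.2313]
eef_rot: [-0.0, 0.708, 0.707, -0.0]
ft_force: [-0.1, -0.5, -0.1]
finger_gap: 0.0002
finger_force: 0.0
```

```bash
cat >> h.py <<'E'
from scipy.spatial.transform import Rotation as Ro
def wcloud(p,s):
    q=np.array(s["eef_rot"]);R=Ro.from_quat(q[[1,2,3,0]]).as_matrix();T=np.array(p["tool_from_camera"])
    K=np.array(p["camera_matrix"]);d=p["depth"];v,u=np.mgrid[:d.shape[0],:d.shape[1]]
    c=np.stack([(u-K[0,2])/K[0,0]*d,(v-K[1,2])/K[1,1]*d,d],-1)
    w=(c@T[:3,:3].T+T[:3,3])@R.T+np.array(s["eef_pos"]);w[d==0]=np.nan
    return w
def st():
    s=arm.read_state();q=np.array(s["eef_rot"]);R=Ro.from_quat(q[[1,2,3,0]]).as_matrix()
    print("t",round(s["time"],2),np.round(s["eef_pos"],4),"yaw",np.arctan2(R[1,0],R[0,0]).round(4),"z",R[:,2].round(3),"F",np.round(s["ft_force"],2),"gap",round(s["finger_gap"],4));return s
E
python3 - <<'E'
from h import *
s=st()
p=arm.read_camera("wrist");W=wcloud(p,s);cv2.imwrite("pics/w1.png",p["color"])
for th in("chest","wedge"):
    for r in arm.regions_of(p,th)[:1]:
        m=r["pixels"]&~np.isnan(W[...,2]);P=W[m]
        Q=P[P[:,2]>0.078] if th=="chest" else P[P[:,2]>0.002]
        print(th,r["confidence"],r["rect"],len(Q),np.percentile(Q,[0.5,50,99.5],axis=0).round(4).tolist())
        b=cv2.minAreaRect((Q[:,:2]*1000).astype(np.float32));print("  rect",cv2.boxPoints(b).round(1).tolist(),b[2])
        if th=="chest":
            # left edge and front edge fits
            for a,o,f in((0,1,max),(1,0,min)):
                bins=np.arange(Q[:,a].min()+.015,Q[:,a].max()-.015,.005);e=[]
                for b0 in bins:
                    k=Q[(Q[:,a]>=b0)&(Q[:,a]<b0+.005)]
                    if len(k)>20:e.append((b0+.0025,f(k[:,o])))
                e=np.array(e);print("  edge",a,np.polyfit(e[:,0],e[:,1],1),np.round(e[::5],4).tolist())
E
```

```text
t 3.25 [ 0.5475 -0.0011  0.2313] yaw 1.5692 z [-0.  0. -1.] F [-0.13 -0.51 -0.13] gap 0.0002
chest 0.69 [261.4, 227.7, 494.6, 375.7] 12057 [[0.5444, -0.1721, 0.0787], [0.6681, -0.0793, 0.0837], [0.7332, -0.0497, 0.0856]]
  rect [[529.7999877929688, -170.0], [731.0, -183.1999969482422], [743.2000122070312, 1.399999976158142], [542.0, 14.699999809265137]] 86.22781372070312
  edge 0 [-0.22331417  0.10058056] [[0.5652, 0.0066], [0.5902, -0.0512], [0.6152, -0.0506], [0.6402, -0.0503], [0.6652, -0.0503], [0.6902, -0.05], [0.7152, -0.0497]]
  edge 1 [-0.10774724  0.5964258 ] [[-0.162, 0.5416], [-0.132, 0.7054], [-0.107, 0.6053], [-0.082, 0.5809], [-0.057, 0.5621]]
wedge 0.97 [237.4, 12.1, 310.6, 171.7] 7893 [[0.5164, 0.009, 0.0025], [0.5475, 0.0864, 0.0151], [0.5793, 0.1478, 0.0253]]
  rect [[513.2999877929688, 143.60000610351562], [534.2999877929688, 5.0], [583.7999877929688, 12.5], [562.7000122070312, 151.10000610351562]] 8.629602432250977
```

View pics/w1.png

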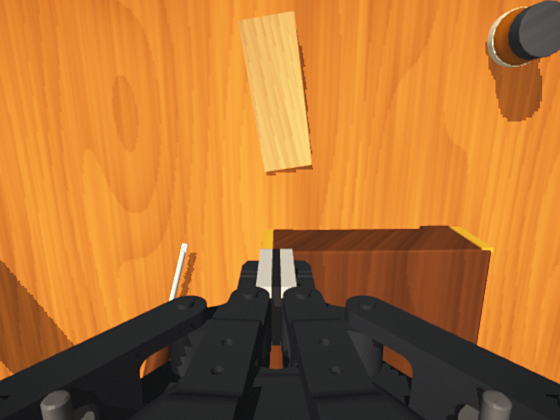

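The picture shows the wedge (240–312, 12–172) pointing at the chest's near-left corner (262, 230), with the jar well clear at (525, 45). Next I go to the press spot.

Emit:
{"name": "arm_command", "arguments": {"deltas": [[[-3.5,0,0],[0,0,0]],[[-3.5,0,0],[0,0,0]],[[0,0,4.8],[0,0,0]],[[0,0,4.8],[0,0,0]],[[0,0,4.0],[0,0,0]]]}}

```text
time: 4.03
eef_pos: [0.5471, -0.0711, 0.0936]
eef_rot: [-0.0, 0.708, 0.706, -0.0]
ft_force: [0.1, 0.7, 0.7]
finger_gap: 0.0001
finger_force: 0.0
```

Emit:
{"name": "arm_command", "arguments": {"deltas": [[[0,0,0.3],[0,0,0]],[[0,0,0.1],[0,0,0]],[[0,0,0.1],[0,0,0]],[[0,0,0],[0,0,0]]]}}

```text
time: 4.53
eef_pos: [0.5479, -0.0712, 0.0913]
eef_rot: [0.001, 0.707, 0.707, 0.0]
ft_force: [0.6, -0.0, -0.3]
finger_gap: 0.0002
finger_force: 0.0
```

Emit:
{"name": "arm_command", "arguments": {"deltas": [[[0,0,0.2],[0,0,0]],[[0,0,0.1],[0,0,0]],[[0,0,0.1],[0,0,0]],[[0,0,0],[0,0,0]]]}}

```text
time: 5.03
eef_pos: [0.5474, -0.0711, 0.0862]
eef_rot: [-0.0, 0.707, 0.707, -0.0]
ft_force: [0.5, -0.3, -0.1]
finger_gap: -0.0002
finger_force: 0.0
```

Emit:
{"name": "arm_command", "arguments": {"deltas": [[[0,0,0.1],[0,0,0]],[[0,0,0.05],[0,0,0]],[[0,0,0],[0,0,0]]]}}

```text
time: 5.4
eef_pos: [0.5475, -0.0711, 0.085]
eef_rot: [0.0, 0.707, 0.707, 0.0]
ft_force: [-1.2, 0.1, 3.9]
finger_gap: 0.0002
finger_force: 1.6
```

Emit:
{"name": "arm_command", "arguments": {"deltas": [[[0.035,-0.05,0.1],[0,0,0]],[[0.035,-0.05,0.1],[0,0,0]],[[0.035,-0.05,0.1],[0,0,0]],[[0,0,0],[0,0,0]]]}}

```text
time: 5.9
eef_pos: [0.5461, -0.0701, 0.0823]
eef_rot: [0.0, 0.707, 0.707, 0.0]
ft_force: [-2.8, 0.8, 6.6]
finger_gap: -0.0003
finger_force: 3.5
```

Emit:
{"name": "arm_command", "arguments": {"deltas": [[[0.035,-0.05,0.1],[0,0,0]],[[0.035,-0.05,0.1],[0,0,0]],[[0.035,-0.05,0.1],[0,0,0]],[[0,0,0],[0,0,0]]]}}

```text
time: 6.4
eef_pos: [0.5446, -0.0689, 0.0793]
eef_rot: [0.0, 0.707, 0.707, 0.0]
ft_force: [-2.5, 1.6, 7.5]
finger_gap: -0.0001
finger_force: 3.6
```

Emit:
{"name": "arm_command", "arguments": {"deltas": [[[0.035,-0.05,0.1],[0,0,0]],[[0,0,0],[0,0,0]]]}}

```text
time: 6.65
eef_pos: [0.5443, -0.0687, 0.0787]
eef_rot: [0.001, 0.707, 0.707, 0.0]
ft_force: [-3.5, 0.9, 10.1]
finger_gap: -0.0002
finger_force: 4.7
```

Emit:
{"name": "arm_command", "arguments": {"deltas": [[[0.035,-0.05,0.1],[0,0,0]],[[0,0,0],[0,0,0]]]}}

```text
time: 6.9
eef_pos: [0.5443, -0.0687, 0.0785]
eef_rot: [0.001, 0.707, 0.707, 0.0]
ft_force: [-3.5, 1.2, 15.3]
finger_gap: -0.0002
finger_force: 7.6
```

Emit:
{"name": "arm_command", "arguments": {"deltas": [[[0.035,-0.05,0.1],[0,0,0]],[[0,0,0],[0,0,0]]]}}

```text
time: 7.15
eef_pos: [0.5443, -0.0686, 0.0783]
eef_rot: [0.002, 0.707, 0.707, 0.001]
ft_force: [-4.6, -0.5, 21.1]
finger_gap: -0.0003
finger_force: 10.6
```

Bottomed at z≈0.0785, so the gap is about 7 mm. I release the corner along the same path.

Emit:
{"name": "arm_command", "arguments": {"deltas": [[[-0.105,0.15,-0.3],[0,0,0]],[[-0.105,0.15,-0.3],[0,0,0]],[[-0.105,0.15,-0.3],[0,0,0]],[[0,0,-0.3],[0,0,0]],[[0,0,0],[0,0,0]]]}}

```text
time: 7.78
eef_pos: [0.5474, -0.0711, 0.0877]
eef_rot: [-0.0, 0.707, 0.707, 0.0]
ft_force: [-0.4, 0.2, 0.3]
finger_gap: 0.0001
finger_force: 0.0
```

Emit:
{"name": "arm_command", "arguments": {"deltas": [[[0,0,-5.0],[0,0,0]],[[5.2,0,0],[0,0,0]],[[5.2,0,0],[0,0,0]],[[5.2,0,0],[0,0,0]],[[5.2,0,0],[0,0,0]]], "fingers": 2.0}}

```text
time: 8.4
eef_pos: [0.5472, 0.1386, 0.1375]
eef_rot: [-0.0, 0.707, 0.707, -0.0]
ft_force: [0.2, 0.2, 0.5]
finger_gap: 0.0201
finger_force: 0.0
```

Emit:
{"name": "arm_command", "arguments": {"deltas": [[[5.2,0,0],[0,0,0]],[[0,0,4.5],[0,0,0]],[[0,0,4.5],[0,0,0]],[[0,0,3.0],[0,0,0]],[[0,0,0.8],[0,0,0]]]}}

```text
time: 9.02
eef_pos: [0.5464, 0.1888, 0.0079]
eef_rot: [-0.001, 0.707, 0.707, -0.001]
ft_force: [-0.0, 0.6, 0.7]
finger_gap: 0.0201
finger_force: 0.0
```

Emit:
{"name": "arm_command", "arguments": {"deltas": [[[-0.5,0,0],[0,0,0]],[[-0.5,0,0],[0,0,0]],[[-0.5,0,0],[0,0,0]]]}}

```text
time: 9.4
eef_pos: [0.548, 0.1734, 0.0108]
eef_rot: [0.001, 0.707, 0.707, 0.001]
ft_force: [-0.2, 1.0, 0.4]
finger_gap: 0.02
finger_force: 0.0
```

Emit:
{"name": "arm_command", "arguments": {"deltas": [[[-0.5,0,0],[0,0,0]],[[-0.5,0,0],[0,0,0]],[[-0.5,0,0],[0,0,0]],[[-0.5,0,0],[0,0,0]],[[-0.5,0,0],[0,0,0]]]}}

```text
time: 10.02
eef_pos: [0.5475, 0.1486, 0.0099]
eef_rot: [0.0, 0.707, 0.707, 0.0]
ft_force: [0.3, 0.6, 0.6]
finger_gap: 0.0201
finger_force: 0.4
```

Emit:
{"name": "arm_command", "arguments": {"deltas": [[[-0.5,0,0],[0,0,0]],[[-0.5,0,0],[0,0,0]],[[-0.5,0,0],[0,0,0]],[[-0.5,0,0],[0,0,0]],[[-0.5,0,0],[0,0,0]]]}}

```text
time: 10.65
eef_pos: [0.5475, 0.1235, 0.0098]
eef_rot: [0.0, 0.707, 0.707, 0.0]
ft_force: [0.3, 0.9, 1.5]
finger_gap: 0.0199
finger_force: 0.4
```

Run:
```python
from h import *
s=st();p=arm.read_camera("top");W=cloud(p)
for r in arm.regions_of(p,"wedge")[:1]:
    P=W[r["pixels"]&~np.isnan(W[...,2])];Q=P[(P[:,2]>.002)&(P[:,2]<.03)]
    b=cv2.minAreaRect((Q[:,:2]*1000).astype(np.float32));print(r["confidence"],r["rect"],b,cv2.boxPoints(b).round(1).tolist())
cv2.imwrite("pics/top2.png",cv2.resize(p["color"][120:300,120:380],None,fx=3,fy=3))
```

```text
t 10.65 [0.5475 0.1235 0.0098] yaw 1.5708 z [ 0.  0. -1.] F [0.27 0.9  1.45] gap 0.0199
0.94 [185.6, 221.8, 235.6, 240.1] ((540.95703125, 43.83946228027344), (51.14304733276367, 138.5526580810547), 2.874372720718384) [[511.8999938964844, 111.69999694824219], [518.9000244140625, -26.600000381469727], [570.0, -24.100000381469727], [563.0, 114.30000305175781]]
```

View pics/top2.png

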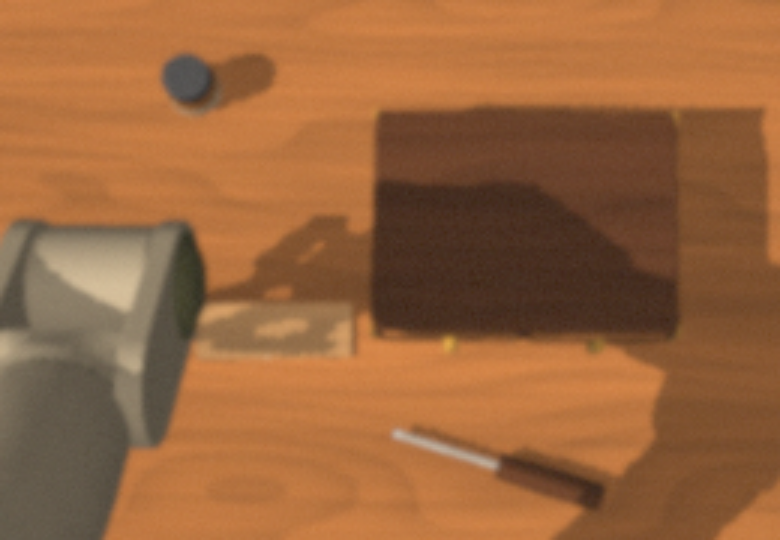

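The wedge (195–352, 300–357 in the crop) is straight and in line with the foot, so I keep pushing and watch the force.

Emit:
{"name": "arm_command", "arguments": {"deltas": [[[-0.7,0,0],[0,0,0]],[[-0.7,0,0],[0,0,0]],[[-0.7,0,0],[0,0,0]],[[-0.7,0,0],[0,0,0]],[[-0.5,0,0],[0,0,0]]]}}

```text
time: 11.38
eef_pos: [0.5475, 0.0903, 0.0098]
eef_rot: [-0.0, 0.707, 0.707, -0.0]
ft_force: [-0.0, -0.4, -0.3]
finger_gap: 0.0204
finger_force: 0.2
```

Emit:
{"name": "arm_command", "arguments": {"deltas": [[[-0.2,0,0],[0,0,0]],[[-0.2,0,0],[0,0,0]],[[-0.2,0,0],[0,0,0]]]}}

```text
time: 11.75
eef_pos: [0.5475, 0.0849, 0.0098]
eef_rot: [-0.0, 0.707, 0.707, -0.0]
ft_force: [-0.6, 0.9, -0.2]
finger_gap: 0.0198
finger_force: 0.2
```

Emit:
{"name": "arm_command", "arguments": {"deltas": [[[-0.15,0,0],[0,0,0]],[[-0.15,0,0],[0,0,0]],[[-0.15,0,0],[0,0,0]]]}}

```text
time: 12.12
eef_pos: [0.5474, 0.0803, 0.0098]
eef_rot: [-0.0, 0.707, 0.707, -0.0]
ft_force: [0.6, 0.5, -0.2]
finger_gap: 0.0202
finger_force: 0.2
```

Emit:
{"name": "arm_command", "arguments": {"deltas": [[[-0.1,0,0],[0,0,0]],[[-0.1,0,0],[0,0,0]],[[-0.1,0,0],[0,0,0]]]}}

```text
time: 12.5
eef_pos: [0.5475, 0.0773, 0.0098]
eef_rot: [0.0, 0.707, 0.707, -0.0]
ft_force: [-0.1, 0.7, -0.4]
finger_gap: 0.0201
finger_force: 0.2
```

Emit:
{"name": "arm_command", "arguments": {"deltas": [[[-0.1,0,0],[0,0,0]],[[-0.1,0,0],[0,0,0]]]}}

```text
time: 12.75
eef_pos: [0.5475, 0.0753, 0.0098]
eef_rot: [0.0, 0.707, 0.707, 0.0]
ft_force: [-0.4, 0.2, -0.2]
finger_gap: 0.0201
finger_force: 0.2
```

Emit:
{"name": "arm_command", "arguments": {"deltas": [[[-0.1,0,0],[0,0,0]],[[-0.1,0,0],[0,0,0]]]}}

```text
time: 13.0
eef_pos: [0.5475, 0.0734, 0.0098]
eef_rot: [-0.0, 0.707, 0.707, 0.0]
ft_force: [0.0, 1.9, -0.9]
finger_gap: 0.0199
finger_force: 1.1
```

Emit:
{"name": "arm_command", "arguments": {"deltas": [[[-0.05,0,0],[0,0,0]],[[-0.05,0,0],[0,0,0]]]}}

```text
time: 13.25
eef_pos: [0.5474, 0.0728, 0.0098]
eef_rot: [-0.0, 0.707, 0.707, 0.0]
ft_force: [0.4, 5.8, 0.2]
finger_gap: 0.0203
finger_force: 2.7
```

Emit:
{"name": "arm_command", "arguments": {"deltas": [[[-0.05,0,0],[0,0,0]],[[0,0,0],[0,0,0]]]}}

```text
time: 13.5
eef_pos: [0.5474, 0.0725, 0.0098]
eef_rot: [-0.0, 0.707, 0.707, 0.0]
ft_force: [0.2, 5.7, 0.6]
finger_gap: 0.0202
finger_force: 3.1
```

It is snug at about 5.7 N, where the 7 mm gap predicted. I back away, close the fingers and press again.

Emit:
{"name": "arm_command", "arguments": {"deltas": [[[0.3,0,0],[0,0,0]],[[2.0,0,0],[0,0,0]],[[0,0,-4.5],[0,0,0]],[[0,0,-4.5],[0,0,0]],[[0,0,-3.5],[0,0,0]]]}}

```text
time: 14.12
eef_pos: [0.5476, 0.0959, 0.1367]
eef_rot: [0.001, 0.707, 0.707, 0.0]
ft_force: [-0.8, -0.1, -0.0]
finger_gap: 0.0204
finger_force: 0.0
```

Emit:
{"name": "arm_command", "arguments": {"deltas": [[[-4.2,0,0],[0,0,0]],[[-4.2,0,0],[0,0,0]],[[-4.2,0,0],[0,0,0]],[[-3.9,0,0],[0,0,0]],[[0,0,0],[0,0,0]]], "fingers": 0}}

```text
time: 14.75
eef_pos: [0.5476, -0.0714, 0.1348]
eef_rot: [0.0, 0.708, 0.706, -0.0]
ft_force: [-0.0, 0.5, -1.0]
finger_gap: 0.0001
finger_force: 0.0
```

Run:
```python
from h import *
s=st();p=arm.read_camera("top");W=cloud(p)
for th in("wedge","chest"):
  for r in arm.regions_of(p,th)[:1]:
    P=W[r["pixels"]&~np.isnan(W[...,2])];Q=P[(P[:,2]>.002)&(P[:,2]<.03)] if th=="wedge" else P[(P[:,2]>.078)&(P[:,2]<.092)]
    b=cv2.minAreaRect((Q[:,:2]*1000).astype(np.float32));print(r["confidence"],r["rect"],b,cv2.boxPoints(b).round(1).tolist(),np.median(Q,0),[np.percentile(Q,q,axis=0).round(4).tolist() for q in(2,98)])
```

```text
t 14.75 [ 0.5476 -0.0714  0.1348] yaw 1.5681 z [ 0. -0. -1.] F [-0.04  0.54 -0.99] gap 0.0001
0.88 [209.9, 225.7, 239.6, 238.6] ((536.0856323242188, 3.9306259155273438), (86.01058197021484, 26.425662994384766), 69.74501037597656) [[508.79998779296875, -31.799999237060547], [533.5999755859375, -41.0], [563.4000244140625, 39.70000076293945], [538.5999755859375, 48.900001525878906]] [0.53659322 0.00626838 0.01649434] [[0.5169, -0.0324, 0.0078], [0.5571, 0.0428, 0.0233]]
0.66 [244.2, 156.0, 348.0, 239.8] ((634.9443969726562, -185.00045776367188), (203.91529846191406, 271.233642578125), 0.48229503631591797) [[531.7999877929688, -50.20000076293945], [534.0999755859375, -321.5], [738.0, -319.79998779296875], [735.7999877929688, -48.5]] [ 0.64963682 -0.20925194  0.08447685] [[0.5377, -0.3152, 0.0805], [0.7317, -0.0623, 0.088]]
```

Emit:
{"name": "arm_command", "arguments": {"deltas": [[[0,0,2.5],[0,0,0]],[[0,0,1.6],[0,0,0]],[[0,0,0.4],[0,0,0]],[[0,0,0.2],[0,0,0]],[[0,0,0],[0,0,0]]]}}

```text
time: 15.52
eef_pos: [0.5477, -0.0701, 0.0882]
eef_rot: [0.0, 0.707, 0.707, 0.0]
ft_force: [1.1, -0.1, -0.8]
finger_gap: 0.0003
finger_force: 0.0
```

Emit:
{"name": "arm_command", "arguments": {"deltas": [[[0,0,0.1],[0,0,0]],[[0,0,0.1],[0,0,0]],[[0,0,0.05],[0,0,0]],[[0,0,0],[0,0,0]]]}}

```text
time: 16.02
eef_pos: [0.5475, -0.0701, 0.0853]
eef_rot: [-0.0, 0.707, 0.707, 0.0]
ft_force: [-0.7, 0.5, -0.9]
finger_gap: -0.0
finger_force: 0.0
```

Emit:
{"name": "arm_command", "arguments": {"deltas": [[[0,0,0.05],[0,0,0]],[[0,0,0.05],[0,0,0]],[[0,0,0],[0,0,0]]]}}

```text
time: 16.4
eef_pos: [0.5476, -0.0701, 0.085]
eef_rot: [0.0, 0.707, 0.707, 0.0]
ft_force: [-2.8, 1.9, 7.0]
finger_gap: 0.0002
finger_force: 3.6
```

Emit:
{"name": "arm_command", "arguments": {"deltas": [[[0,0,0.05],[0,0,0]],[[0,0,0.05],[0,0,0]],[[0,0,0],[0,0,0]]]}}

```text
time: 16.77
eef_pos: [0.5476, -0.0701, 0.0849]
eef_rot: [0.0, 0.707, 0.707, 0.0]
ft_force: [-6.3, 2.7, 16.0]
finger_gap: -0.0004
finger_force: 7.9
```

Emit:
{"name": "arm_command", "arguments": {"deltas": [[[0.01,-0.03,-0.04],[0,0,0]],[[0,0,0],[0,0,0]],[[0,0,0],[0,0,0]],[[0,0,0],[0,0,0]],[[0,0,0],[0,0,0]]]}}

```text
time: 17.4
eef_pos: [0.5476, -0.0701, 0.085]
eef_rot: [0.001, 0.707, 0.707, 0.0]
ft_force: [-3.8, 1.5, 11.0]
finger_gap: -0.0001
finger_force: 5.6
```

Emit:
{"name": "arm_command", "arguments": {"deltas": [[[0,0,0],[0,0,0]],[[0,0,0],[0,0,0]],[[0,0,0],[0,0,0]],[[0,0,0],[0,0,0]],[[0,0,0],[0,0,0]]]}}

```text
time: 18.02
eef_pos: [0.5476, -0.0701, 0.085]
eef_rot: [0.001, 0.707, 0.707, 0.0]
ft_force: [-3.1, 1.5, 10.3]
finger_gap: 0.0
finger_force: 5.6
```

Run:
```python
from h import *
s=st();p=arm.read_camera("scene");cv2.imwrite("pics/s3.png",cv2.resize(p["color"][130:370,160:440],None,fx=2.5,fy=2.5))
```

```text
t 18.02 [ 0.5476 -0.0701  0.085 ] yaw 1.5709 z [ 0.001 -0.001 -1.   ] F [-3.05  1.46 10.32] gap 0.0
```

View pics/s3.png

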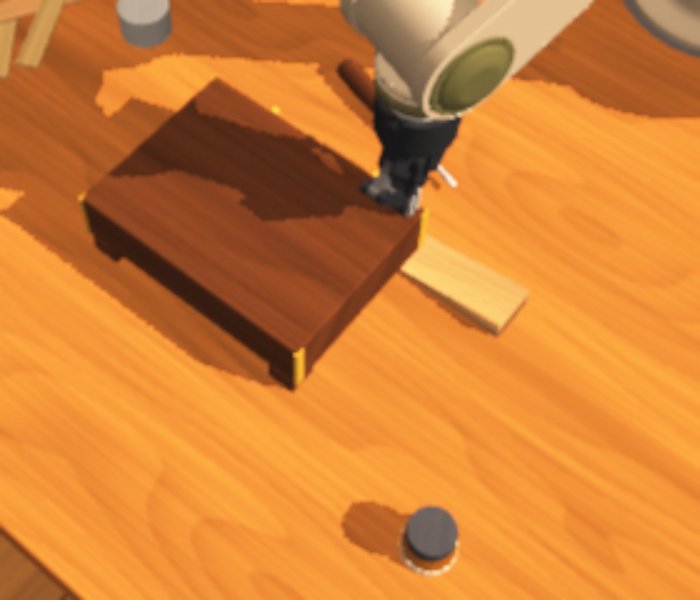

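The wedge is under the corner (400–525, 240–330 in the crop), the chest is level, and the fingertips are on the corner. I firm the press slightly, then hand in.

Emit:
{"name": "arm_command", "arguments": {"deltas": [[[0,0,0.03],[0,0,0]],[[0,0,0],[0,0,0]],[[0,0,0],[0,0,0]],[[0,0,0],[0,0,0]]]}}

```text
time: 18.58
eef_pos: [0.5476, -0.0701, 0.085]
eef_rot: [0.001, 0.707, 0.707, 0.0]
ft_force: [-4.4, 2.2, 12.9]
finger_gap: -0.0001
finger_force: 6.8
```

Run:
```python
from h import *
s=st();print(arm.hand_in())
```

```text
t 18.57 [ 0.5476 -0.0701  0.085 ] yaw 1.5709 z [ 0.001 -0.001 -1.   ] F [-4.41  2.21 12.89] gap -0.0001
the job is handed in; nothing more can be done
None
```

The chest no longer rocks: the corner dipped about 7 mm before, the wedge went in until snug at about 6 N, and the corner stayed put under up to 16 N; handed in at 18.6 s with the closed fingertips still pressing there at about 13 N.

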